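Reload a bench carton stapler and shut its hold-down rail

ROBOT

A 6-joint arm with a two-finger parallel gripper is mounted at the origin on a cart in front of the work surface, level with it; the furniture and walls round the work are solid. World frame = base frame: x ahead of the robot, y to its left, z up, the work surface at z = 0. Lengths are in mm, angles in rad, forces in N, time in s.
With the tool pointing down it reaches from about 350 to 775 mm from the base axis. Payload 5.5 kg.
Tool frame: the origin (TCP) lies midway between the tips of the shut fingers; the grasp point (between the pads) lies 19 mm behind it; z points along the fingers, y is the line along which they close (so a half turn about z gives the same grasp; the last joint's range is limited). The gripper opens to 85 mm and grips with 20 to 120 N. Pads are 22 mm wide; open, the fingers measure 114 mm over their backs; the gripper's body (76 mm by 85 mm) begins 54 mm behind the grasp point. The pads swing forward as they close: fully open they stand 13 mm farther back than shut.
Start: joints at [0.981, 0.313, 0.046, 1.304, 0, 1.431], TCP at [250.033, 517.841, 198.223] pointing down, gripper open.
Joint ranges: [-2.76, 2.76], [-0.86, 1.69], [-1.03, 1.26], [-2.2, 2.34], [-1.47, 1.5], [-3.14, 3.14]. Speed limits (rad/s): [2.57, 2.57, 3.14, 3.14, 3.14, 3.14].

INTERFACE

Orientations are given as a unit quaternion [x, y, z, w].
In Python, from bench import env gives the robot as it stands. Calls block until the motion is done:
- env.reach(position, orientation): joint-space move of the TCP to a pose.
- env.servo_line(position, orientation=None, max_speed=150, contact_N=None): straight line of the TCP; orientation=None keeps the orientation; max_speed is the mean speed in mm/s. With contact_N (N) it stops when the force on the tool has changed by that much, and returns True; else False.
- env.move_j(angles): joint-space move.
- env.open() and env.close(squeeze=None): open the fingers fully, or close them until they stop; squeeze is the grip in N (None keeps the last).
- env.dwell(seconds).
- env.solve_ik(position, orientation): joint angles nearest the present ones, or None.
- env.get_state(): the state.
- env.grab_frame(name): name is "scene" or "top" or "wrist"; returns a dict with "image" (420x560x3 uint8, red, green, blue), "camera_matrix" (3x3 intrinsics, pixels), "extrinsics" (4x4, takes a point from camera to world coordinates); the wrist camera has in their place "mount" (4x4, takes a point from camera to tool coordinates, whose origin is the TCP and whose axes are the flange's). Camera axes: x right, y up, looking along -z (the intrinsics and any distortion apply to the point x, -y, -z); pixel columns grow to the right and rows downward; lengths in mm; the calibration is good to about 2 mm. The wrist camera is an equidistant fisheye: a pixel r from the principal point sees the ray r / f radians off the axis. A picture is of the moment at which its call begins: read the wrist's pose just before it. There is no depth.
A pose or a line that the arm cannot do raises env.IKError and nothing moves.
- env.finish_job(): hands the job in; it is judged then, once.
The state is a dict: "clock": time; "q": joint angles; "qvel": joint speeds; "tau": joint torques, N m; "tool_pos": TCP position; "tcp_rot": TCP orientation; "ft_force": force on the tool from outside, world axes, zero at the start; "ft_torque": the same for the moment, N m; "finger_gap": finger opening in mm; "finger_force": force on a finger pad.
Only numpy, scipy, OpenCV 4.12 (cv2) and the standard library are available. Lean on these libraries where they do the work, as an engineer would, in place of code of your own. Each camera call takes 0.05 s, during which the arm holds its last target. There are 200 camera calls.

TASK

The carton stapler on the bench has run out. Take the full stick of staples from the refill tray, load it legs down into the stapler's open channel so that it lies flat against the nose with the orange spring follower pressing behind it, then push the red-tabbed hold-down rail fully home over it. Leave the short leftover stick in the tray and do not disturb the other things on the bench.

Things in the scene. Friction and masses are not known exactly. Their poses are not given: they have to be found in the camera images.
- machine: Blue electric bench carton stapler, fixed, 230 x 96 mm, nose roughly to the robot's left. Origin: centre of its underside; +x runs along its channel to the nose, z up. Behind the channel (local x below +1 mm) is the motor housing, 80 mm wide, top 76.5 mm above the bench, carrying two dark rail guides (top 88 mm, 51 mm wide overall, x -99 to -11 mm).
- nose_stop (a point): Front end of the channel: centre of the rear face of the dark driver cap, at the channel floor (machine x = +85 mm). The front end of a loaded stick bears on this face. The cap is 24 mm long, 49 mm wide, its top 22 mm above the channel floor (78 mm above the bench).
- seat (a point): Where a full stick's origin lies when loaded: on the channel floor (56 mm above the bench), 30 mm behind the nose stop, axes as the machine's. The channel is open on top: walls 7 mm high, 37 mm apart at the floor, flaring at 45 degrees over the upper 3.5 mm to 44 mm, 48 mm over all; a steel core 22 mm wide, 6 mm high runs along its middle, the legs go either side of it.
- follower_face (a point): Centre line of the front face of the orange follower, 30 mm above the channel floor. The follower is 14 mm deep, 30 mm wide, 19 mm high, with a thumb tab 13 mm wide, 10 mm deep, flush with its face, that rises to 45 mm above the channel floor, so that a stick held level above the driver cap can push it back.
- follower (a joint): How far the follower is pushed back, m. 0: at rest, face 22 mm behind the nose stop; 0.038: behind a loaded full stick; 0.042: hard stop, face 64 mm behind the nose stop. The spring presses it toward the nose with 3.9 N at 0, 9.4 N at the stop. It does not latch.
- rail (a joint): How far the hold-down rail is slid back, m. 0: fully home, 0.085: fully back; starts at 0.068 or more. 3 N of friction, stays where left. A steel fork: two tines 8 mm wide, 19 mm apart, 5 mm thick, underside 22 mm above the channel floor (2 mm over a stick that lies flat), passing either side of the follower's tab. Tips (1 mm + value) behind the nose stop.
- rail_thumb (a point): Top centre of the rail's upright red thumb plate, 107.5 mm above the bench: 32 mm wide across the channel, 9 mm thick along it, rising 24 mm above the rail; 97 mm behind the nose stop when the rail is fully home. Push it from behind, or pinch its 9 mm, to slide the rail.
- stick_full: Full stick of copper carton staples, a rigid inverted U: 60 mm long (x), 34 mm wide (y), 20 mm high; crown on top 4 mm thick, two legs 3 mm thick; about 90 g. Origin: centre of its underside, z up toward the crown. The same either way round. It lies legs down in an outer pocket of the tray.
- stick_short: The leftover stick, same section but only 24 mm long. Origin: centre of its underside. It lies in the other outer pocket and must stay there.
- refill_tray: Grey refill tray, fixed, 100 x 129 mm. Origin: centre of its underside. Three pockets along its x, side by side 42 mm apart (y = +42, 0, -42 mm), floor 3 mm high. Walls between them 54 mm long, 21.5 mm high, 2.5 mm beside a stick: it can be taken only by its ends, 60 mm apart. 20 mm of floor lies beyond each end, with a rib 5.5 mm high across it, 34 mm from the pocket's centre.
- tape_measure: Grey tape measure, 39 x 81 x 62 mm, standing on the bench; leave it alone. Origin: centre of its underside.
- marker_black: Black and white marker, 135 mm long, 18 mm thick, lying on the bench in front; leave it alone. Origin: centre of its underside.
- tape_brown: Roll of brown tape, 113 mm across, 50 mm high, behind the stapler; leave it alone. Origin: centre of its underside.
There are look-alikes about, which are no part of the job. Leave any turquoise look-alike of the stick_full alone.

How it is judged:
By the outcome, as a careful person would: the job done as asked, in the order asked, and still so for the second after the job is handed in, with the robot touching nothing.
It also fails if it takes over 64 s, if anything falls off the work surface, if the arm or the gripper's body presses on something with over 40 N, if the wrist force passes 120 N, or if a joint passes its speed limit or range.

## Working session

There is one attempt and no reset: what is moved stays moved. The work goes in short steps, each a Python script; the robot and the scene stay as the last script left them, time stands still between calls to the robot, and variables do not carry over. Pictures are saved under pics/ and viewed, at most 10 in all, crops included, and the job is handed in when it is done.

```bash
ls; mkdir -p pics
python3 - <<'E'
from bench import env
import cv2,numpy as np
for n in("scene","top"):
    f=env.grab_frame(n); cv2.imwrite(f"pics/{n}.png",f["image"][:,:,::-1]); np.savez(f"{n}.npz",**{k:v for k,v in f.items() if not isinstance(v,str)})
    print(n,[k for k in f],np.round(f["camera_matrix"],1).tolist(),np.round(f["extrinsics"],3).tolist())
    print({k:v for k,v in f.items() if k not in("image","camera_matrix","extrinsics")})
print(env.get_state())
E
```

```text
pics
scene ['image', 'camera_matrix', 'extrinsics'] [[431.0, 0.0, 279.5], [0.0, 431.0, 207.0], [0.0, 0.0, 1.0]] [[0.698, 0.416, -0.583, -111.386], [-0.716, 0.409, -0.565, -611.232], [0.003, 0.812, 0.584, 770.415], [0.0, 0.0, 0.0, 1.0]]
{}
top ['image', 'camera_matrix', 'extrinsics'] [[379.1, 0.0, 273.4], [0.0, 379.1, 206.8], [0.0, 0.0, 1.0]] [[-0.019, 0.983, -0.183, 406.678], [-0.999, -0.024, -0.026, 50.695], [-0.03, 0.182, 0.983, 960.42], [0.0, 0.0, 0.0, 1.0]]
{}
{'clock': 0.1, 'q': array([ 9.81441385e-01,  3.13907355e-01,  4.50591433e-02,  1.30360007e+00,
       -1.23507867e-05,  1.43117607e+00]), 'qvel': array([ 0.00080749, -0.00072238,  0.00369162, -0.00157279, -0.00024523,
        0.00145501]), 'tau': array([ 2.71448982e-03, -4.81724131e+01,  2.99244279e+01,  1.26156601e-02,
       -1.68486786e-04, -1.52045561e-05]), 'tool_pos': array([249.69537239, 517.37065625, 197.39462294]), 'tcp_rot': array([ 2.22976966e-01,  9.74823364e-01, -7.73917804e-04, -2.88667094e-04]), 'ft_force': array([ 0.02153473, -1.23371131,  0.77537058]), 'ft_torque': array([ 0.03136102, -0.05385684, -0.05725517]), 'finger_force': 0.0, 'finger_gap': 85.29103738436312}
```

View pics/top.png

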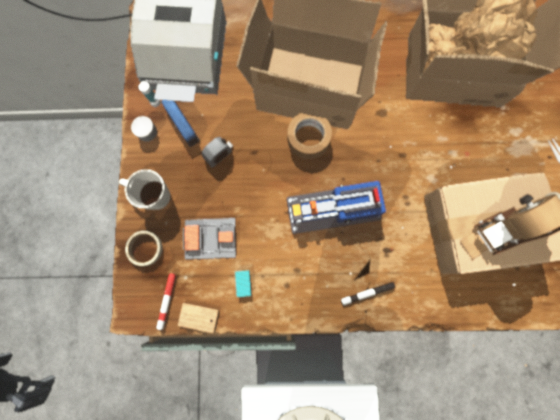

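View pics/scene.png

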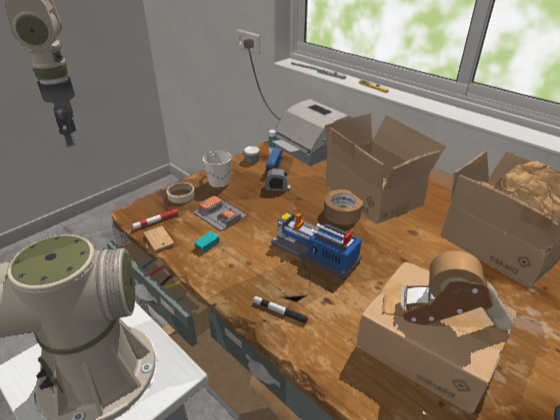

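Top view: candidates are the copper stick in the tray's left pocket (193,236), longer; the copper stick in the right pocket (227,236), shorter; and the turquoise look-alike on the bench (243,284), which is to be left. I pick (193,236) and check it in a crop. The stapler is at (335,205) with its nose to the left.

Run:
```python
import cv2,numpy as np
t=cv2.imread("pics/top.png");s=cv2.imread("pics/scene.png")
a=cv2.resize(t[175:270,175:255],(400,475),interpolation=cv2.INTER_CUBIC)
b=cv2.resize(t[175:240,282:392],None,fx=3.6,fy=3.6,interpolation=cv2.INTER_CUBIC)
c=cv2.resize(s[195:275,265:365],None,fx=3.6,fy=3.0,interpolation=cv2.INTER_CUBIC)
o=np.zeros((600,800,3),np.uint8);o[:475,:400]=a;o[:b.shape[0],402:402+b.shape[1]]=b[:, :398]; o[240:240+c.shape[0],402:402+c.shape[1]]=c
cv2.imwrite("pics/crop1.png",o)
```

```text
(no output)
```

View pics/crop1.png

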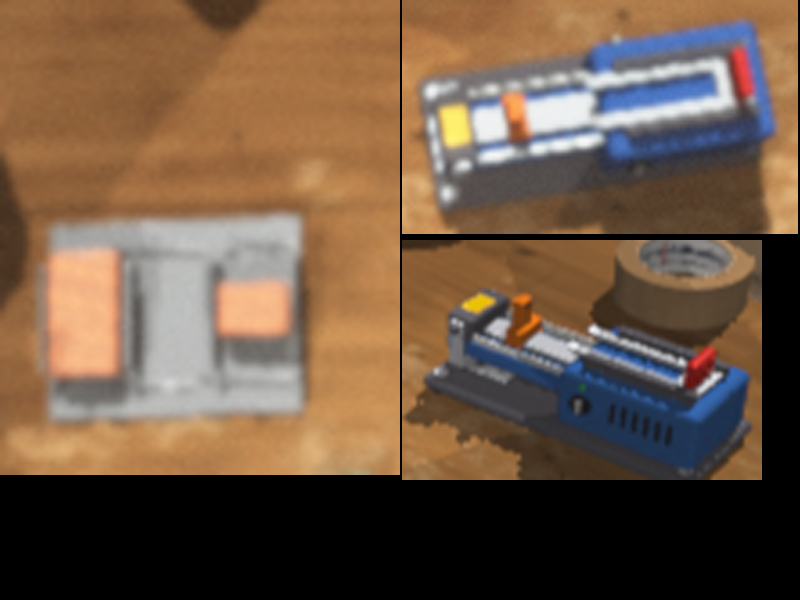

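The crop confirms it: the left pocket's stick (about 26 px long, 193,236) is the full one and the right pocket's is short. The stapler shows a yellow label on the cap (297,210), the orange follower (313,207), and the red thumb plate (376,195).

```bash
cat > h.py <<'E'
import cv2,numpy as np
from scipy.spatial.transform import Rotation as R
def ray(f,uv,T=None,fish=False):
    K=f["camera_matrix"];T=f["extrinsics"] if T is None else T
    d=np.array([(uv[0]-K[0,2])/K[0,0],(uv[1]-K[1,2])/K[1,1],1.0])
    if fish:
        r=np.hypot(d[0],d[1]); d=np.array([d[0]/max(r,1e-9)*np.sin(r),d[1]/max(r,1e-9)*np.sin(r),np.cos(r)])
    d=T[:3,:3]@(d*[1,-1,-1]); return T[:3,3],d
def onz(f,uv,z,T=None,fish=False):
    o,d=ray(f,uv,T,fish); return o+d*(z-o[2])/d[2]
def blobs(img,lo,hi,amin=15):
    h=cv2.cvtColor(img,cv2.COLOR_RGB2HSV); m=cv2.inRange(h,lo,hi)
    if lo[0]==0 and hi[0]<10: m|=cv2.inRange(h,(172,)+tuple(lo[1:]),(180,255,255))
    cs,_=cv2.findContours(m,cv2.RETR_EXTERNAL,cv2.CHAIN_APPROX_NONE)
    return sorted([c for c in cs if cv2.contourArea(c)>amin],key=cv2.contourArea,reverse=True)
def down(yaw): # tool z down, tool y (closing) at world angle yaw
    y=np.array([np.cos(yaw),np.sin(yaw),0]);z=np.array([0,0,-1.]);return R.from_matrix(np.c_[np.cross(y,z),y,z]).as_quat()
E
python3 - <<'E'
from h import *
for n in("top","scene"):
    f=np.load(n+".npz");img=f["image"]
    for nm,lo,hi,z in(("copper",(3,90,170),(14,255,255),23),("yellow",(20,130,150),(32,255,255),79),("red",(0,190,120),(4,255,255),100)):
        for c in blobs(img,lo,hi,12)[:6]:
            if nm=="copper" or 1:
                r=cv2.minAreaRect(c); print(n,nm,np.round(r[0],1),np.round(r[1],1),round(r[2]),np.round(onz(f,r[0],z),1), [np.round(onz(f,p,z)[:2]).tolist() for p in cv2.boxPoints(r)] if n=="top" else "")
E
```

```text
top copper [215.1 104.3] [43.4 79.9] 44 [862.4 225.4  23. ] [[827.0, 340.0], [989.0, 194.0], [899.0, 110.0], [741.0, 255.0]]
top copper [390.6  69.4] [29.1 60.4] 3 [ 946.8 -244.5   23. ] [[864.0, -196.0], [1040.0, -217.0], [1032.0, -294.0], [857.0, -271.0]]
top copper [143.2 144.9] [43.1 68.9] 63 [754.7 413.8  23. ] [[767.0, 522.0], [851.0, 362.0], [742.0, 307.0], [661.0, 464.0]]
top copper [539.5  97. ] [28. 39.] 90 [ 854.7 -622.    23. ] [[896.0, -578.0], [892.0, -678.0], [814.0, -666.0], [818.0, -567.0]]
top copper [276.5 193. ] [ 24.  104.9] 79 [616.7  66.9  23. ] [[625.0, 204.0], [670.0, -60.0], [609.0, -69.0], [564.0, 192.0]]
top copper [191. 237.] [14. 24.] 0 [509.6 282.5  23. ] [[480.0, 299.0], [540.0, 301.0], [539.0, 265.0], [479.0, 264.0]]
top yellow [296.5 209.5] [9. 7.] 90 [563.   19.6  79. ] [[574.0, 28.0], [574.0, 11.0], [552.0, 12.0], [552.0, 28.0]]
scene copper [210.1 201.8] [ 7.3 19.9] 61 [507.8 281.2  23. ] 
scene copper [229.  213.5] [11.2  6.3] 27 [509.1 195.   23. ] 
scene yellow [285.5 215.5] [5.7 7.1] 45 [562.6  20.   79. ]
```

Run:
```python
from h import *
from bench import env
for yaw in(0,np.pi):
    for p in((509,282,200),(530,50,280)):
        for y in (yaw,yaw+1.7,yaw-1.7,yaw+1.44):
            q=env.solve_ik(p,down(y)); print(p,round(y,2),None if q is None else np.round(q,2))
y0=np.pi
q=down(0)
a=env.solve_ik((509,282,200),down(0));b=env.solve_ik((509,282,200),down(np.pi))
import pickle
def shot(nm):
    s=env.get_state();f=env.grab_frame("wrist");T=np.eye(4);T[:3,:3]=R.from_quat(s["tcp_rot"]).as_matrix();T[:3,3]=s["tool_pos"]
    cv2.imwrite(f"pics/{nm}.png",f["image"][:,:,::-1]);np.savez(nm+".npz",image=f["image"],camera_matrix=f["camera_matrix"],extrinsics=T@f["mount"]);print(np.round(f["mount"],2).tolist(),np.round(f["camera_matrix"],1).tolist())
env.reach((509,282,200),down(0 if b is None or np.abs(a[5])<np.abs(b[5]) else np.pi)); env.dwell(.2); shot("w1")
print(env.get_state()["q"],env.get_state()["tool_pos"],env.get_state()["clock"])
```

```text
(509, 282, 200) 0 [0.37 0.33 0.07 1.31 0.   1.94]
(509, 282, 200) 1.7 [0.37 0.33 0.07 1.31 0.   0.24]
(509, 282, 200) -1.7 [ 0.37  0.33  0.07  1.31  0.   -2.64]
(509, 282, 200) 1.44 [0.37 0.33 0.07 1.31 0.   0.5 ]
(530, 50, 280) 0 [-0.06  0.22  0.12  1.47  0.    1.51]
(530, 50, 280) 1.7 [-0.06  0.22  0.12  1.47  0.   -0.19]
(530, 50, 280) -1.7 [-0.06  0.22  0.12  1.47  0.   -3.07]
(530, 50, 280) 1.44 [-0.06  0.22  0.12  1.47  0.    0.07]
(509, 282, 200) 3.14 [ 0.37  0.33  0.07  1.31  0.   -1.2 ]
(509, 282, 200) 4.84 [ 0.37  0.33  0.07  1.31  0.   -2.9 ]
(509, 282, 200) 1.44 [0.37 0.33 0.07 1.31 0.   0.5 ]
(509, 282, 200) 4.58 [ 0.37  0.33  0.07  1.31  0.   -2.64]
(530, 50, 280) 3.14 [-0.06  0.22  0.12  1.47  0.   -1.63]
(530, 50, 280) 4.84 [-0.06  0.22  0.12  1.47  0.    2.96]
(530, 50, 280) 1.44 [-0.06  0.22  0.12  1.47  0.    0.07]
(530, 50, 280) 4.58 [-0.06  0.22  0.12  1.47  0.   -3.07]
[[-0.0, 0.95, 0.31, 78.99], [1.0, 0.0, -0.0, 0.33], [-0.0, 0.31, -0.95, -177.61], [0.0, 0.0, 0.0, 1.0]] [[325.2, 0.0, 274.7], [0.0, 325.2, 207.3], [0.0, 0.0, 1.0]]
[ 3.68533680e-01  3.26284722e-01  6.87557657e-02  1.31326995e+00
  2.06811018e-05 -1.20266697e+00] [508.82769923 282.26314077 200.01395191] 2.6
```

View pics/w1.png

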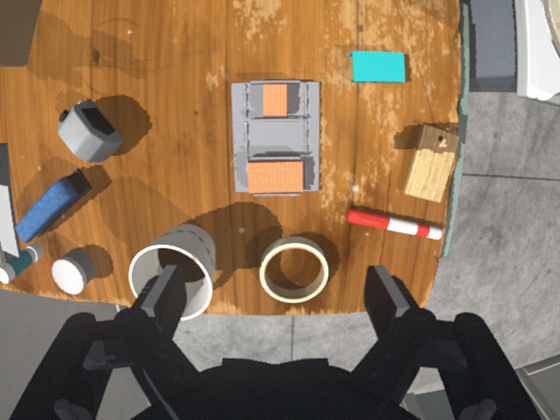

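Wrist view: the full stick is at (275,177), the short one at (275,100), the turquoise look-alike at (378,67), and a cup and a ring stand beyond the tray at (175,270) and (294,270). I'll measure the sticks and go look at the stapler.

```bash
cat >> h.py <<'E'
def shot(env,nm):
    s=env.get_state();f=env.grab_frame("wrist");T=np.eye(4);T[:3,:3]=R.from_quat(s["tcp_rot"]).as_matrix();T[:3,3]=s["tool_pos"]
    cv2.imwrite(f"pics/{nm}.png",f["image"][:,:,::-1]);f=dict(image=f["image"],camera_matrix=f["camera_matrix"],extrinsics=T@f["mount"]);np.savez(nm+".npz",**f);return f
def rects(f,lo,hi,z,amin=60):
    out=[]
    for c in blobs(f["image"],lo,hi,amin):
        P=np.array([onz(f,p,z,None,True)[:2] for p in c[:,0].astype(float)],np.float32)
        out.append((cv2.minAreaRect(P),cv2.boundingRect(c)))
    return out
E
python3 - <<'E'
from h import *
from bench import env
f=np.load("w1.npz")
for r,b in rects(f,(3,120,150),(13,255,255),23): 
    if 200<b[0]<320 and b[1]<200: print(np.round(r[0],1),np.round(r[1],1),round(r[2],2),b)
print("cup",onz(f,(205,235),95,None,True),"ring",onz(f,(290,240),30,None,True))
# look at stapler: camera 79 mm along tool x; want camera roughly above machine
env.reach((480,0,330),down(np.pi/2+0.13));env.dwell(.2)
f=shot(env,"w2");print(np.round(f["extrinsics"],2).tolist())
E
```

```text
[508.1 283. ] [61.2 36. ] 1.26 (248, 161, 55, 33)
[507.9 197.2] [33.9 23.5] 89.85 (264, 84, 23, 32)
cup [574.88578217 323.12256271  95.        ] ring [490.23283426 356.50168572  30.        ]
[[-0.13, -0.94, -0.3, 401.5], [0.99, -0.12, -0.04, -9.56], [0.0, -0.31, 0.95, 507.07], [0.0, 0.0, 0.0, 1.0]]
```

View pics/w2.png

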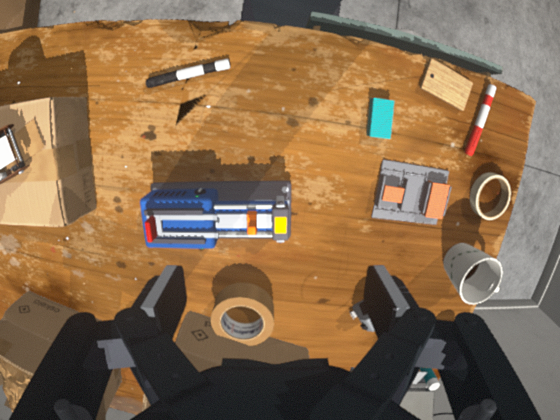

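The wrist view shows the stapler from (150,230) (red plate) to (281,222) (yellow label, nose to the right = +y), with clear bench between it and the tray. The end grip in the tray can't go into the channel because of the cap and follower. So: pick by the ends, set the stick down on the clear bench, regrip across its sides, then load. First, a closer look at the stapler.

Run:
```python
from h import *
from bench import env
env.reach((620,-5,230),down(np.pi/2+0.13));env.dwell(.25)
f=shot(env,"w3");print(np.round(f["extrinsics"],2).tolist(),env.get_state()["clock"])
for nm,lo,hi,z in(("yel",(22,150,150),(32,255,255),79),("red",(0,170,100),(3,255,255),107.5),("or",(5,200,130),(17,255,255),101)):
    for r,b in rects(f,lo,hi,z,80): print(nm,np.round(r[0],1),np.round(r[1],1),round(r[2],2),b)
cv2.imwrite("pics/w3c.png",cv2.resize(f["image"][100:330,60:480,::-1],None,fx=1.9,fy=1.9,interpolation=cv2.INTER_CUBIC))
```

```text
[[-0.13, -0.94, -0.31, 540.62], [0.99, -0.12, -0.04, -15.13], [0.0, -0.31, 0.95, 409.57], [0.0, 0.0, 0.0, 1.0]] 5.0667
yel [562.3  20.3] [23.6 15.4] 8.31 (299, 119, 16, 24)
red [ 586.9 -158.5] [30.1 16.6] 8.35 (118, 124, 16, 31)
red [429.1 253.2] [13.7 43.7] 76.86 (516, 44, 16, 33)
or [570.3 -19.5] [15.3  9.5] 7.24 (261, 127, 11, 17)
```

View pics/w3c.png

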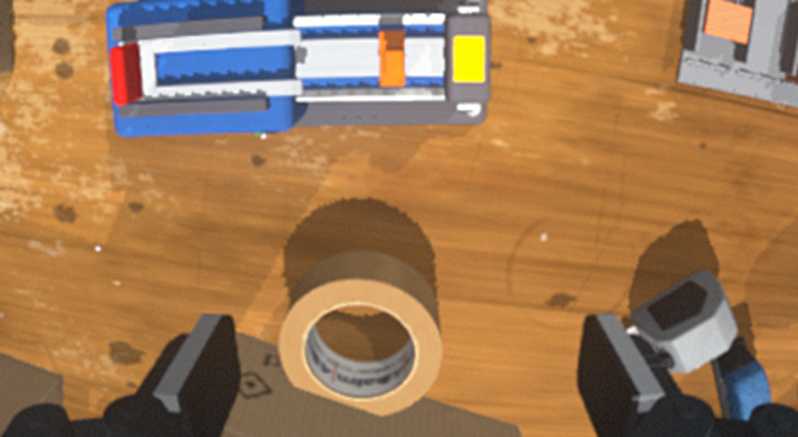

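The close view shows the cap with its yellow label (307,131), follower (266,133), white channel walls at rows about 110 and 151, and the red plate (126,139), in original pixels. I'll get the centreline from the channel walls and cap edges.

Run:
```python
from h import *
f=np.load("w3.npz");g=f["image"].astype(int)
hsv=cv2.cvtColor(f["image"],cv2.COLOR_RGB2HSV)
for c in (222,230,238,246,254,280,286,290):
    print(c,[int(v) for v in g[104:160,c].mean(1)])
for r in(115,118,125,132,140,145): print("row",r,[tuple(int(x) for x in v) for v in g[r,288:322:1]][::1] if r in(125,) else [int(v.mean()) for v in g[r,284:324]])
w=lambda u,v,z:np.round(onz(f,(u,v),z,None,True)[:2],1)
print(w(307,131,78),w(230,110,63),w(230,151,63),w(290,110,63),w(290,151,63))
```

```text
222 [74, 72, 71, 79, 163, 250, 252, 253, 254, 239, 171, 125, 98, 86, 81, 87, 129, 208, 242, 243, 241, 238, 236, 239, 239, 240, 244, 245, 243, 241, 240, 236, 237, 239, 241, 241, 221, 170, 147, 143, 138, 107, 92, 129, 161, 166, 179, 237, 255, 194, 114, 112, 114, 121, 126, 126]
230 [76, 73, 70, 96, 173, 238, 252, 254, 254, 224, 153, 116, 99, 95, 86, 94, 150, 228, 242, 241, 238, 237, 239, 241, 240, 240, 239, 241, 240, 240, 238, 235, 237, 240, 242, 242, 211, 162, 145, 151, 145, 103, 101, 142, 163, 163, 177, 238, 253, 175, 117, 123, 126, 123, 128, 130]
238 [73, 73, 70, 123, 224, 254, 253, 254, 254, 208, 148, 137, 132, 111, 89, 98, 167, 237, 243, 240, 238, 237, 239, 241, 241, 239, 240, 240, 241, 241, 239, 235, 238, 241, 244, 243, 203, 152, 144, 147, 137, 102, 104, 142, 161, 163, 200, 252, 253, 168, 121, 126, 124, 126, 128, 131]
246 [76, 71, 74, 159, 252, 251, 251, 254, 253, 186, 138, 140, 128, 98, 84, 106, 185, 241, 244, 239, 236, 238, 240, 241, 239, 241, 240, 241, 241, 241, 239, 237, 239, 241, 245, 242, 196, 148, 144, 146, 130, 103, 114, 148, 153, 155, 213, 255, 254, 171, 121, 125, 128, 12
[... 2066 characters left out ...]
03, 139, 72)]
row 132 [252, 252, 250, 244, 244, 244, 244, 245, 247, 231, 125, 89, 111, 141, 185, 189, 169, 169, 169, 168, 169, 169, 169, 169, 169, 168, 168, 168, 169, 170, 192, 172, 137, 120, 116, 120, 128, 131, 130, 130]
row 140 [178, 180, 181, 180, 181, 181, 182, 187, 179, 132, 87, 92, 117, 138, 191, 184, 169, 169, 169, 169, 169, 169, 169, 169, 169, 169, 169, 169, 169, 170, 196, 173, 131, 122, 135, 144, 141, 139, 141, 143]
row 145 [109, 105, 100, 97, 99, 97, 99, 106, 107, 96, 79, 96, 119, 132, 140, 145, 145, 143, 143, 139, 139, 142, 142, 140, 143, 140, 142, 142, 144, 141, 140, 139, 133, 123, 122, 128, 130, 131, 133, 137]
[562.8  21. ] [551.7 -61.2] [595.8 -56.4] [544.1   1.6] [587.7   7.6]
```

Run:
```python
from h import *
f=np.load("w3.npz")
w=lambda u,v,z:onz(f,(u,v),z,None,True)[:2]
P=np.array([w(222,130.69,62),w(254,129.9,62),w(290,129.8,62)]);Q=np.array([w(222,130.7,63),w(290,129.5,63)])
print(P,Q)
for a in(P,Q): d=a[-1]-a[0];print(np.degrees(np.arctan2(-d[0],d[1])))
lab=w(307,131,78);print("cap rear z62",w(293.8,130,62),"top rear",w(296.3,130,78),"front",w(316.3,132,78),"label",lab)
print("orange", w(267,135,101))
```

```text
[[574.85892944 -67.52216541]
 [570.15757942 -33.3982725 ]
 [565.14256895   4.54069451]] [[574.77117096 -67.37029229]
 [564.75318542   4.44007306]]
7.678979284133915
7.941855312266818
cap rear z62 [564.79781665   8.57812443] top rear [563.33029564  10.0044658 ] front [562.40852756  30.55251466] label [562.79276415  20.95595816]
orange [570.17332173 -18.54731893]
```

Run:
```python
from h import *
from bench import env
def st(m): s=env.get_state();print(m,np.round(s["tool_pos"],1),"gap",round(s["finger_gap"],1),"ff",round(float(s["finger_force"]),1),np.round(s["ft_force"],1),"t",round(s["clock"],1))
q=down(np.pi)
env.reach((508.5,282,110),q)
print(env.servo_line((508.5,282,3),max_speed=90,contact_N=12));st("down")
env.close(45);st("closed")
env.servo_line((508.5,282,110),max_speed=120);env.dwell(.1);st("up")
f=shot(env,"w4");cv2.imwrite("pics/w4c.png",f["image"][60:420,100:460,::-1])
```

```text
False
down [509.1 282.2   3.7] gap 85.1 ff 0.0 [ 0.2 -0.5 -0.3] t 7.7
closed [508.5 282.    3. ] gap 0.5 ff 0.0 [-0.2 -0.  -0.5] t 8.4
up [507.8 281.7 108.9] gap 0.3 ff 0.0 [ 0.7  0.3 -0.4] t 9.6
```

View pics/w4c.png

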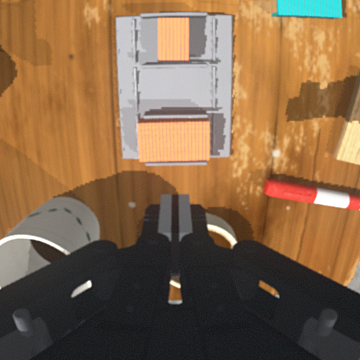

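The grasp missed: the fingers shut to 0 with no contact, and the stick is still in its pocket (crop (174,140)). In the picture the shut fingertips sit at (275,255), not where the TCP should appear, so I'll check the fingertip position with the fixed cameras.

Run:
```python
from h import *
from bench import env
s=env.get_state();tp=s["tool_pos"];print(tp,s["q"],R.from_quat(s["tcp_rot"]).as_matrix().round(3).tolist())
o=[]
for n in("scene","top"):
    f=env.grab_frame(n);np.savez(n+"2.npz",**f);im=f["image"][:,:,::-1].copy();T=np.linalg.inv(f["extrinsics"]);K=f["camera_matrix"]
    for k,dz in enumerate((0,40,80)):
        c=T[:3,:3]@(tp+[0,0,dz])+T[:3,3];u=K[:2,:2]@(c[:2]*[1,-1]/-c[2])+K[:2,2];print(n,dz,u)
        if k==0:u0=u
        # mark to the side
        cv2.line(im,(int(u[0])-22,int(u[1])),(int(u[0])-8,int(u[1])),(0,255,0),1);cv2.line(im,(int(u[0])+8,int(u[1])),(int(u[0])+22,int(u[1])),(0,255,0),1)
    x,y=int(u0[0]),int(u0[1])
    o.append(cv2.resize(im[y-80:y+40,x-65:x+65],(390,360),interpolation=cv2.INTER_NEAREST))
cv2.imwrite("pics/tip.png",np.hstack(o))
```

```text
[507.82383893 281.75338259 108.95998387] [ 3.68333471e-01  3.65694743e-01 -1.01154400e-01  1.10586123e+00
  2.44955637e-05 -1.20244198e+00] [[-0.0, -1.0, -0.002], [-1.0, 0.0, -0.001], [0.001, 0.002, -1.0]]
scene 0 [207.32908152 177.43619712]
scene 40 [206.00137344 165.4770651 ]
scene 80 [204.62222691 153.05460897]
top 0 [182.11534788 233.82305633]
top 40 [177.19844299 231.75089076]
top 80 [171.78761317 229.47056695]
```

View pics/tip.png

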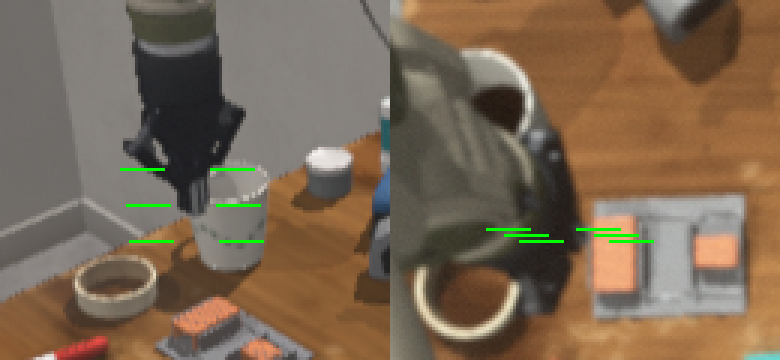

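The picture shows that the real fingertips end about 34 mm above the reported TCP, with little sideways offset. That explains why the fingers shut above the stick. I'll measure the offset exactly by touching the clear bench with the fingers shut.

Run:
```python
from h import *
from bench import env
def st(m): s=env.get_state();print(m,np.round(s["tool_pos"],1),"gap",round(s["finger_gap"],1),"ff",round(float(s["finger_force"]),1),np.round(s["ft_force"],1),"t",round(s["clock"],1))
q=down(np.pi)
env.reach((480,112,40),q)
env.servo_line((480,112,-15),max_speed=80,contact_N=6);st("a")
try: print(env.servo_line((480,112,-45),max_speed=30,contact_N=5))
except Exception as e: print(repr(e))
st("touch")
s=env.get_state()
f=shot(env,"w5")
T=np.linalg.inv(f["extrinsics"]);
for n in("scene","top"):
    g=env.grab_frame(n);np.savez(n+"3.npz",**g)
env.servo_line((480,112,40),max_speed=120);env.open()
env.reach((508.5,282,80),q);st("hover")
im=[f["image"][150:330,180:380,::-1]]
for n in("scene","top"):
    g=np.load(n+"3.npz");T=np.linalg.inv(g["extrinsics"]);K=g["camera_matrix"];c=T[:3,:3]@np.array([480,112,0.])+T[:3,3];u=K[:2,:2]@(c[:2]*[1,-1]/-c[2])+K[:2,2];print(n,u)
    x,y=u.astype(int);i=g["image"][y-45:y+45,x-50:x+50,::-1];im.append(cv2.resize(i,(200,180),interpolation=cv2.INTER_NEAREST))
    
cv2.imwrite("pics/touch.png",np.hstack(im))
```

```text
a [480.4 112.2 -14.7] gap 0.0 ff 0.0 [-0.1 -0.2 -0.6] t 11.3
True
touch [479.9 111.9 -33. ] gap -0.1 ff 3.3 [-1.  -0.2  6. ] t 12.0
hover [507.9 281.7  79.5] gap 85.4 ff 0.0 [ 0.2 -1.4 -0.6] t 14.4
scene [240.89545478 236.96360414]
top [259.97610216 248.13525072]
```

Shut fingertips touch the bench at a TCP height of −33, so the fingers end 33 mm short of the TCP. I'll apply that offset and pick again.

```bash
cat >> h.py <<'E'
OFF=-33
def st(env,m): s=env.get_state();print(m,np.round(s["tool_pos"],1),"gap",round(s["finger_gap"],1),"ff",round(float(s["finger_force"]),1),np.round(s["ft_force"],1),"t",round(s["clock"],1))
E
python3 - <<'E'
from h import *
from bench import env
q=down(np.pi)
print(env.servo_line((508.5,282,3+OFF),max_speed=90,contact_N=12));st(env,"down")
env.close(45);st(env,"closed")
if env.get_state()["finger_gap"]<55: raise SystemExit
env.servo_line((508.5,282,60),max_speed=120);env.dwell(.1);st(env,"up")
f=shot(env,"w6")
for r,b in rects(f,(3,120,150),(13,255,255),60-OFF+20,60): print(np.round(r[0],1),np.round(r[1],1),round(r[2],1),b)
E
```

```text
False
down [509.1 282.2 -29.3] gap 85.3 ff 0.0 [ 0.  -0.7  0.4] t 15.8
closed [509.  282.2 -29. ] gap 58.7 ff 47.6 [-1.  -0.5  5.9] t 16.2
up [507.6 281.6  58.8] gap 58.2 ff 48.2 [-1.   0.1 -0. ] t 17.2
[505.7 281.3] [26.4 32.8] 0.9 (248, 257, 60, 62)
[528.4 283.1] [17.9 32.3] 0.7 (206, 261, 43, 60)
[484.9 282.9] [14.2 32. ] 4.3 (309, 261, 32, 58)
```

Held, with a gap of about 59 mm. Now set it down on the clear bench and regrip across its sides.

Run:
```python
from h import *
from bench import env
q=down(np.pi)
env.reach((480,112,40),q)
env.servo_line((480,112,-22),max_speed=90)
print(env.servo_line((480,112,-37),max_speed=30,contact_N=5));st(env,"placed")
env.open();env.dwell(.1)
env.servo_line((480,112,30),max_speed=140)
env.reach((480,112,70),down(np.pi/2));env.dwell(.2)
f=shot(env,"w7");st(env,"look");print(np.round(f["extrinsics"][:3,3]))
for r,b in rects(f,(3,120,140),(14,255,255),20,150): print(np.round(r[0],1),np.round(r[1],1),round(r[2],1),b)
```

```text
True
placed [480.7 112.  -32. ] gap 58.7 ff 48.7 [-0.8 -0.4  5.9] t 19.2
look [479.9 112.   69.9] gap 85.4 ff 0.0 [ 0.6 -0.1  0.2] t 21.9
[401. 112. 247.]
[481.9 110.3] [71.1 40.2] 1.4 (246, 170, 54, 91)
[510.5 199.2] [36. 26.] 89.9 (361, 236, 45, 30)
```

Run:
```python
import cv2
a=cv2.imread("pics/w7.png")[130:330,180:420];cv2.imwrite("pics/w7c.png",cv2.resize(a,None,fx=3,fy=3,interpolation=cv2.INTER_CUBIC))
```

```text
(no output)
```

View pics/w7c.png

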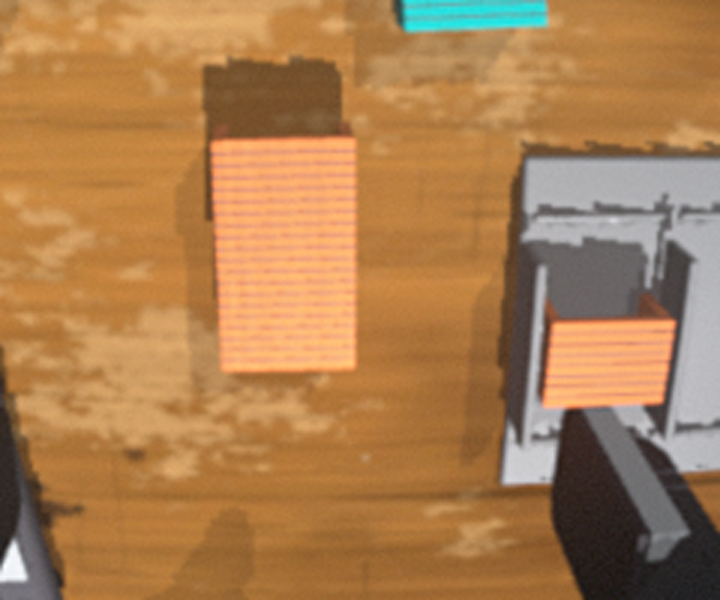

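The stick lies legs down on the bench; its crown corners in the crop are about (212,138), (355,136), (220,371), (356,370). I'll cast these to get its pose.

Run:
```python
from h import *
f=np.load("w7.npz")
P=np.array([onz(f,(180+(u-1)/3,130+(v-1)/3),20,None,True)[:2] for u,v in((212,138),(355,136),(356,370),(220,371))])
print(P,P.mean(0),np.linalg.norm(P-np.roll(P,-1,0),axis=1))
P2=np.array([onz(f,(180+(u-1)/3,130+(v-1)/3),23,None,True)[:2] for u,v in((545,320),(674,318),(665,404),(543,407))])
print(P2,P2.mean(0))
```

```text
[[450.12375479  94.81186957]
 [449.63659317 128.92960682]
 [511.21690702 130.62644116]
 [511.48820728  95.41907295]] [480.61636557 112.44674762] [34.12121513 61.6036874  35.20841348 61.36745657]
[[496.38073372 178.78250647]
 [496.57354078 214.96653448]
 [522.26132416 216.44921778]
 [521.65771285 180.92724345]] [509.21832788 197.78137554]
```

The stick is at (480.6, 112.4), flat, yaw about 0.5°. Next: side grip, carry over the cap, and push the follower back until its hard stop is felt.

```bash
cat >> h.py <<'E'
A=np.radians(8.0);D=np.array([-np.sin(A),np.cos(A)]);N=np.array([564.5,9.2])
def C(s,z,lat=0): # s mm behind the nose stop, lat to +x side
    p=N-s*D+lat*np.array([D[1],-D[0]]);return (p[0],p[1],z)
def S(env): 
    p=env.get_state()["tool_pos"];return round(float((N-p[:2])@D),2),round(float((p[:2]-N)@[D[1],-D[0]]),2),round(float(p[2]),2)
E
python3 - <<'E'
from h import *
from bench import env
q=down(np.pi/2+.008)
env.servo_line((480.6,112.3,-25),q,max_speed=90,contact_N=12);st(env,"down")
env.close(60);st(env,"grip")
if not 30<env.get_state()["finger_gap"]<37: raise SystemExit
env.servo_line((480.6,112.3,75),max_speed=130)
Q=down(A)
env.reach(C(-15,80),Q)
env.servo_line(C(-15,55.5),max_speed=60);st(env,"front");print(S(env))
env.servo_line(C(22,55.5),max_speed=60,contact_N=25);st(env,"mid");print(S(env))
print(env.servo_line(C(37,55.5),max_speed=20,contact_N=9));st(env,"stop");print(S(env))
f=shot(env,"w8")
E
```

```text
down [481.2 112.3 -24.5] gap 85.3 ff 0.0 [-0.1  0.3 -0.5] t 23.1
grip [481.2 112.4 -24.4] gap 32.4 ff 60.1 [-0.6 -0.5  5.3] t 23.7
front [562.1  24.2  55.1] gap 32.4 ff 59.5 [-0.1 -0.2 -0.9] t 26.3
(-15.15, -0.33, 55.1)
mid [567.4 -11.4  55.7] gap 32.3 ff 59.7 [-1.   7.   0.5] t 27.1
(20.84, 0.04, 55.66)
False
stop [569.3 -25.5  55.6] gap 32.4 ff 59.7 [-0.   9.6  2. ] t 28.0
(34.99, -0.06, 55.62)
```

Run:
```python
from h import *
from bench import env
env.dwell(.15);st(env,"d");print(S(env))
f=env.grab_frame("wrist");s=env.get_state();T=np.eye(4);T[:3,:3]=R.from_quat(s["tcp_rot"]).as_matrix();T[:3,3]=s["tool_pos"];f["extrinsics"]=T@f["mount"]
for nm,lo,hi,z in(("yel",(22,150,150),(32,255,255),78),("or",(3,120,130),(17,255,255),101)):
    for r,b in rects(f,lo,hi,z,80)[:4]: print(nm,np.round(r[0],1),np.round(r[1],1),round(r[2],1),b,"s",round(float((N-r[0])@D),1))
cv2.imwrite("pics/w9.png",cv2.resize(f["image"][100:340,140:420,::-1],None,fx=2.5,fy=2.5,interpolation=cv2.INTER_CUBIC))
```

```text
d [569.3 -25.4  55.6] gap 32.3 ff 59.7 [-0.4  8.2  2.1] t 28.2
(34.96, -0.05, 55.63)
yel [562.6  19.4] [24.5 16.1] 8.1 (250, 159, 51, 33) s -10.4
or [576.3   8.1] [332.  244.3] 8.6 (0, 0, 560, 372) s 2.7
or [475.6 -41. ] [97.6 61.1] 42.4 (47, 229, 140, 118) s 37.3
or [ 422.1 -101.7] [ 49.1 112. ] 2.2 (9, 266, 65, 117) s 90.0
or [567.4 -15.4] [34.3 32.1] 8.2 (236, 229, 77, 63) s 24.8
```

Run:
```python
from h import *
from bench import env
env.servo_line(C(36.3,55.5),max_speed=20)
print(env.servo_line(C(36.3,40),max_speed=40,contact_N=9));st(env,"l1");print(S(env))
print(env.servo_line(C(36.3,29.5),max_speed=20,contact_N=9));st(env,"l2");print(S(env))
```

```text
False
l1 [569.  -24.6  39.7] gap 32.3 ff 59.5 [-0.1  8.7 -1.2] t 29.0
(34.06, -0.28, 39.67)
True
l2 [569.1 -23.7  31.6] gap 32.3 ff 60.2 [-1.3  4.1  5.1] t 29.5
(33.24, -0.04, 31.59)
```

It went down to the floor height (31.6, as expected for flat). Now ease it forward, release, retract and look.

Run:
```python
from h import *
from bench import env
print(env.servo_line(C(30.5,31.5),max_speed=20,contact_N=8));st(env,"fwd");print(S(env))
env.open();env.dwell(.1)
p=env.get_state()["tool_pos"]
env.servo_line((p[0],p[1],110),max_speed=150)
env.reach(C(75,150),down(A));env.dwell(.25)
f=shot(env,"w10");st(env,"look")
for nm,lo,hi,z in(("yel",(22,150,150),(32,255,255),78),("cop",(3,100,150),(13,200,255),76),("or",(5,200,130),(17,255,255),101),("red",(0,170,100),(3,255,255),107.5)):
    for r,b in rects(f,lo,hi,z,80)[:5]:
        s=float((N-r[0])@D);l=float((r[0]-N)@[D[1],-D[0]])
        if abs(l)<40: print(nm,np.round(r[0],1),np.round(r[1],1),round(r[2],1),b,"s",round(s,1),"lat",round(l,1))
cv2.imwrite("pics/w10c.png",cv2.resize(f["image"][110:310,160:420,::-1],None,fx=3,fy=3,interpolation=cv2.INTER_CUBIC))
```

```text
True
fwd [568.7 -21.9  31.8] gap 32.4 ff 61.1 [ 0.5 -1.3  4.6] t 29.7
(31.43, -0.17, 31.78)
look [574.1 -64.2 148.8] gap 85.5 ff 0.0 [ 0.6  0.4 -0.8] t 31.7
yel [562.6  19.9] [23.3 16.1] 8.1 (261, 88, 32, 22) s -10.9 lat -0.4
cop [569.5 -30.7] [35.2 78.5] 8.1 (253, 114, 47, 99) s 40.2 lat -0.6
or [574.7 -54.7] [26.3 12.3] 34.6 (259, 192, 36, 20) s 64.7 lat 1.2
red [ 586.8 -155.7] [29.8 21.8] 8.2 (258, 312, 36, 21) s 166.5 lat -0.8
```

View pics/w10c.png

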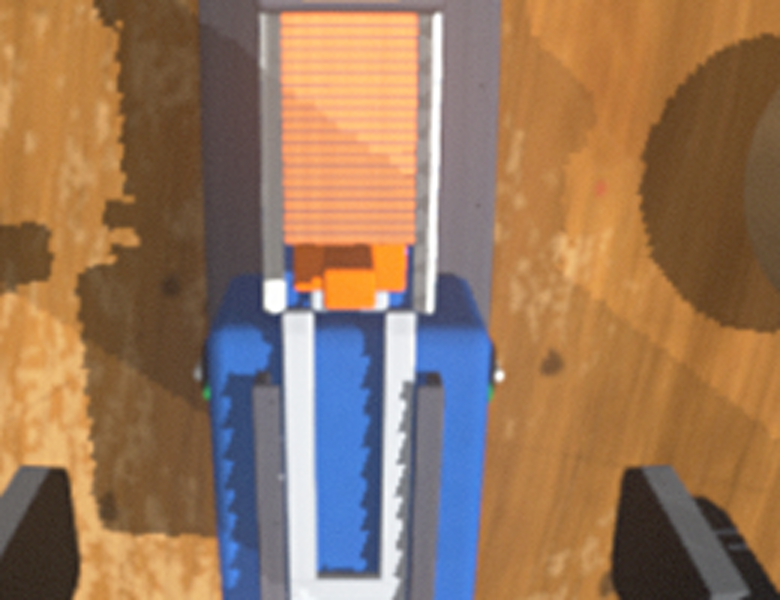

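The stick lies flat against the cap with the orange follower bearing on its rear end, crop (348,262), and the rail tines lined up behind. Now close the fingers and push the red plate from behind.

Run:
```python
from h import *
from bench import env
Q=down(A);env.close(30)
env.reach(C(206,110),Q)
env.servo_line(C(206,61),max_speed=90,contact_N=10);st(env,"behind")
print(env.servo_line(C(124,61),max_speed=60,contact_N=14));st(env,"p1");print(S(env))
print(env.servo_line(C(104,61),max_speed=20,contact_N=20));st(env,"p2");print(S(env))
env.dwell(.1);st(env,"hold");print(S(env))
```

```text
behind [ 593.5 -194.5   61.5] gap -0.2 ff 0.0 [-0.2 -0.2  0.5] t 33.7
False
p1 [ 581.4 -113.3   60.8] gap -0.4 ff 0.3 [0.3 0.  1.4] t 35.3
(123.66, -0.31, 60.77)
True
p2 [ 579.9 -104.1   60.7] gap -0.3 ff 0.9 [-0.3 -0.8  0.6] t 36.0
(114.34, -0.53, 60.68)
hold [ 579.8 -104.1   60.5] gap -0.2 ff 0.6 [ 0.8 -0.8  1.5] t 36.1
(114.33, -0.64, 60.5)
```

It stopped right where the home position was predicted (s≈114). Press once more to confirm, back off, and check.

Run:
```python
from h import *
from bench import env
print(env.servo_line(C(104,61),max_speed=20,contact_N=25));st(env,"p3");print(S(env))
env.servo_line(C(135,61),max_speed=80);env.servo_line(C(135,150),max_speed=150)
env.reach(C(95,190),down(A));env.dwell(.3)
f=shot(env,"w11");st(env,"look")
for nm,lo,hi,z in(("yel",(22,150,150),(32,255,255),78),("cop",(3,100,150),(13,200,255),76),("or",(5,200,130),(17,255,255),101),("red",(0,170,100),(3,255,255),107.5)):
    for r,b in rects(f,lo,hi,z,60)[:5]:
        s=float((N-r[0])@D);l=float((r[0]-N)@[D[1],-D[0]])
        if abs(l)<40: print(nm,np.round(r[0],1),np.round(r[1],1),round(r[2],1),b,"s",round(s,1),"lat",round(l,1))
g=f["image"].astype(int)
# tine tips: column profiles along the machine axis at lateral +-13.5, z=83
T=np.linalg.inv(f["extrinsics"]);K=f["camera_matrix"]
for lat in(-13.5,13.5):
    out=[]
    for s in range(-8,20,2):
        c=T[:3,:3]@np.array(C(s,83,lat))+T[:3,3];v=np.array([c[0],-c[1]]);z=-c[2];n=np.linalg.norm(v);th=np.arctan2(n,z);u=v/n*th*K[0,0]+K[:2,2]
        out.append((s,[int(k) for k in g[int(round(u[1])),int(round(u[0]))]]))
    print(lat,out)
```

```text
True
p3 [ 579.5 -104.8   60.5] gap -0.3 ff 1.1 [-0.1 -2.7  0.3] t 36.5
(114.96, -0.98, 60.52)
look [577.3 -85.2 188.9] gap 0.0 ff 0.0 [ 0.8 -0.2 -0.7] t 38.3
yel [562.3  19.9] [23.4 15.3] 8.0 (262, 67, 28, 18) s -10.9 lat -0.7
cop [569.3 -28.6] [19.2 75.9] 7.7 (265, 88, 23, 85) s 38.1 lat -0.5
or [572.1 -56.1] [14.1  8.4] 8.0 (266, 161, 18, 11) s 65.8 lat -1.6
red [577.5 -87.8] [30.7 11.2] 15.4 (257, 197, 38, 14) s 97.9 lat -0.7
-13.5 [(-8, [210, 174, 141]), (-6, [218, 179, 141]), (-4, [217, 182, 142]), (-2, [148, 138, 147]), (0, [117, 109, 111]), (2, [248, 248, 248]), (4, [247, 248, 249]), (6, [246, 247, 248]), (8, [252, 253, 254]), (10, [253, 254, 254]), (12, [253, 253, 254]), (14, [253, 254, 254]), (16, [253, 253, 254]), (18, [253, 253, 253])]
13.5 [(-8, [146, 139, 148]), (-6, [151, 144, 155]), (-4, [151, 142, 153]), (-2, [148, 140, 146]), (0, [123, 112, 116]), (2, [246, 243, 245]), (4, [247, 248, 249]), (6, [247, 247, 248]), (8, [252, 253, 254]), (10, [253, 254, 254]), (12, [253, 254, 254]), (14, [253, 254, 254]), (16, [253, 254, 254]), (18, [253, 253, 254])]
```

Tine tips sit 1–2 mm behind the nose, the thumb plate is about 97 mm behind it (home), and stick and follower are in place. Handing in.

```bash
python3 -c "
from bench import env
print(env.finish_job())"
```

```text
the job is handed in; nothing more can be done
None
```

The full stick is loaded legs down against the nose with the follower pressing behind it, the hold-down rail is fully home, and the job was handed in at about 38 s on the robot clock, after one empty grasp that moved nothing.

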